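# Refit the speed knob on the polishing controller

### The arm

A 7-joint arm with a two-finger parallel gripper is mounted at the origin on the work surface. World frame = base frame: x ahead of the robot, y to its left, z up, the work surface at z = 0. Lengths are in mm, angles in rad, forces in N, time in s.
With the tool pointing down it reaches from about 400 to 900 mm from the base axis. Payload 5.6 kg.
Tool frame: the origin (TCP) lies midway between the tips of the shut fingers; the grasp point (between the pads) lies 19 mm behind it; x points along the fingers, y is the direction in which the jaws open and shut, and the axes are right-handed (so a half turn about x gives the same grasp; the last joint's range is limited). The gripper opens to 92 mm and grips with 3 to 60 N. Pads are 20 mm wide; open, the fingers measure 128 mm over their backs; the gripper's body (75 mm by 189 mm) begins 69 mm behind the grasp point.
Start: joints at [1.12, 0.468, -0.012, 1.603, 0.006, 1.071, -0.056], TCP at [257.745, -596.722, 214.592] pointing down, gripper open.
Joint ranges: [-2.53, 2.53], [-0.31, 2.02], [-1.57, 1.55], [0.28, 2.44], [-1.29, 4.43], [0.15, 1.84], [-2.92, 2.92]. Speed limits (rad/s): [2.57, 2.57, 3.14, 3.14, 3.14, 3.14, 3.14].

### API

Orientations are given as a rotation vector (axis times angle).
In Python, from cell import robot, grip, kin, viewer gives the robot as it stands. Calls block until the motion is done:
- robot.movep(position, orientation): joint-space move of the TCP to a pose.
- robot.servo_line(position, feed=150, rotation=None): straight line of the TCP; rotation=None keeps the orientation; feed is the mean speed in mm/s.
- robot.goto_joints(angles): joint-space move.
- grip(opening, newtons=None): opening from 0.0 (shut) to 1.0 (fully open); newtons is the grip in N (None keeps the last); returns when the fingers have stopped.
- robot.hold(seconds).
- kin.ik(position, orientation): joint angles nearest the present ones, or None.
- robot.observe(): the state.
- viewer.read_camera(name): name is "side" or "top"; returns the picture (480x640x3 uint8, red, green, blue); there is no depth.
- viewer.camera_info(name): a dict with "camera_matrix" (3x3 intrinsics, pixels), "k1" (the pictures are not rectified: a ray, as slopes to the right and down, at radius r is drawn at 1 + k1 r^2 times it, then the intrinsics apply), "R" (3x3) and "t" (3): a world point X has camera coordinates R X + t. Camera axes: x right, y down, z forward; pixel columns grow to the right and rows downward; lengths in mm; the calibration is good to about 2 mm. A picture is of the moment at which its call begins. camera_info takes no time and is no camera call.
A pose or a line that the arm cannot do raises robot.IKError and nothing moves.
- robot.job_done(): hands the job in, once; it reports no verdict.
Trained networks look in the newest picture that a camera, given by its name, has taken for a name from the list of things; names that differ only in an ending like _2 or _b are one class to them, and where a whole thing is asked for, a point or a joint stands for the part that bears it (a point fixed in the world has none). Each returns a list of dicts, best first, with "confidence" (0 to 1); they miss things now and then, are a little off and sometimes report something else, mostly with a low value. They report only what shows in the picture. A call takes as long as a camera call.
- viewer.silhouettes(name, camera): "mask" (480x640 bool, what is visible of it).
- viewer.pinpoint(name, camera): "at" ([x, y, z] in mm, in the coordinates of the camera as it stood for that picture, good to about 4 mm: a listed point, or the origin of a listed thing).
The state is a dict: "t": time; "joints": joint angles; "joint_velocities": joint speeds; "joint_torque": joint torques, N m; "tcp_pos": TCP position; "tcp_rot": TCP orientation; "contact_force": force on the tool from outside, world axes, zero at the start; "wrist_torque": the same for the moment, N m; "grip_width": opening from 0.0 (shut) to 1.0 (fully open).
Only numpy, scipy, OpenCV 4.12 (cv2) and the standard library are available. Lean on these libraries where they do the work, as an engineer would, in place of code of your own. Each camera call takes 0.05 s, during which the arm holds its last target. There are 200 camera calls.

### The job

The bar knob has come off the speed controller of the polishing spindle and lies on the bench: pick it up, rest it lightly on the controller's D-shaft, turn it until you feel the flats line up, and push it on until it snaps fully home. Then turn it so that its pointer stands at the long off mark on the dial, and let go of it. Never force it (30 N at most while the knob is still on the end of the shaft, 50 N at most afterwards), and leave the other things on the bench where they are.

Things in the scene. Friction and masses are not known exactly. Their poses are not given: they have to be found in the camera images.
- knob: Black die-cast bar knob, 200 g, loose, skirt down. Origin: centre of its underside, z up its axis. Round skirt 68 mm across, 5 mm thick; on it a grip bar 26 mm wide (along y, flat flanks), 52 mm long (along x), its top 29 mm above the underside, pointer nose and white line at its +x end. D-bore in the underside, 15.6 mm across, 20 mm deep, its flat on the +x (pointer) side, 3.8 mm off axis.
- pointer (a point): On the knob: the pointer's end, 33 mm from the axis along the knob's +x, level with the underside. The bore's mouth and the shaft's end are bevelled by 1 mm or more on their round sides, not on the flats.
- controller: Fixed speed controller: grey steel case 170 mm (x) by 200 mm (y), top panel 85 mm above the bench. Origin: centre of its underside, straight below the shaft. x points to its back, where the off mark is; z is up. White dial disc 92 mm across round the shaft; rocker switch, lamp and fuse along the back edge, up to 9 mm above the panel.
- shaft_seat (a point): On the controller: the shaft axis at the top face of the brass bush, 90 mm above the bench; a knob that is home rests its underside here. Two spring balls in the shaft's sides, 7.5 mm above this point, resist with about 10 N from 10 mm above home, then snap into the bore and hold the knob down. The point keeps the controller's axes: it does not turn with the shaft.
- shaft_tip (a point): On the controller: top centre of the upright steel D-shaft, 18 mm above shaft_seat; 14 mm across, its flat 3.0 mm off axis. The flat's direction is not measured: it starts facing 0.3 to 1.7 rad clockwise (from above) of the off mark. Knob and shaft flats must agree to about 0.12 rad. The shaft turns with 0.06 N m of friction, too much for a light touch; stop 0.2 rad anticlockwise past off.
- off_mark (a point): On the controller's dial: middle of the long black off mark, on the panel 38.5 mm from the shaft axis along the controller's +x. Ten short speed ticks follow it clockwise.
- round_knob: Bystander: a plain round fluted black knob, 40 mm across, 26 mm high, no skirt, no pointer. Origin: centre of its underside.
- hammer: Bystander: a hammer 280 mm long lying on the bench, 30 mm high. Origin: middle of its length, on the bench.
- screwdriver: Bystander: a screwdriver 190 mm long lying on the bench. Origin: middle of its length, on the bench.
- paint_tin: Bystander: a paint tin 84 mm across and 102 mm high. Origin: centre of its underside.
- bottle: Bystander: a white bottle with a yellow cap, 68 mm across, 170 mm high. Origin: centre of its underside.
- wire_cup: Bystander: a steel wire cup brush 53 mm across, 34 mm high. Origin: centre of its underside.

How it is judged (in metres and radians):
On the way, in this order (a step that is already met when the one before it is completed fails the run):
1. the knob is lifted off the bench (height (world z) of knob above 0.04 m), for 0.1 s.
2. the knob is snapped fully home on the shaft (z of knob in the frame of shaft_seat between -0.002 and 0.0015 m and horizontal distance between knob and shaft_seat below 0.002 m and angle between knob's own z axis and vertical below 0.1 rad), for 0.2 s.
At the end, for the whole second after the job is handed in: The knob is snapped home on the shaft (underside within 1.5 mm of the bush, centred within 2 mm, upright), its pointer within 0.15 rad of the off mark, let go of and at rest (all of step 2 and angle between the x axis of knob and the x axis of controller, either way round below 0.15 rad and x of pointer in the frame of shaft_seat above 0.02 m and contact force between the fingers and knob below 0.05 N and linear speed of knob below 0.02 m/s); the robot touches nothing.
It fails at once if the knob is pressed with more than 30 N while it is still on the end of the shaft (13 mm or more above home) (contact force between knob and controller above 30 N and z of knob in the frame of shaft_seat above 0.013 m).
It fails at once if the knob is loaded against the controller or its shaft with more than 50 N (contact force between knob and controller above 50 N).
It fails at once if another thing on the bench is moved by more than 20 mm or knocked over (distance of any of round_knob, hammer, screwdriver, paint_tin, bottle, wire_cup from where it was at the start of the episode above 0.02 m or angle between any of round_knob, hammer, screwdriver, paint_tin, bottle, wire_cup's own z axis and vertical above 0.5 rad).
It fails at once if the arm or gripper strikes the controller with more than 50 N (contact force between any of the arm, the fingers and controller above 50 N).
It also fails if it takes over 72 s, if anything falls off the work surface, if the arm or the gripper's body presses on something with over 40 N, if the wrist force passes 120 N, or if a joint passes its speed limit or range.

## Working session

There is one attempt and no reset: what is moved stays moved. The work goes in short steps, each a Python script; the robot and the scene stay as the last script left them, time stands still between calls to the robot, and variables do not carry over. Pictures are saved under pics/ and viewed, about 8 in all and at most 12, crops included, and the job is handed in when it is done.

```bash
ls; mkdir -p pics; cat > h.py <<'E'
import numpy as np, cv2
from scipy.spatial.transform import Rotation as Ro
from cell import robot, grip, kin, viewer
def towld(cam,p):
    c=viewer.camera_info(cam); return np.array(c["R"]).T@(np.array(p)-np.array(c["t"]))
def px(cam,X):
    c=viewer.camera_info(cam); q=np.array(c["R"])@np.array(X)+np.array(c["t"]); s=q[:2]/q[2]
    s=s*(1+c["k1"]*(s@s)); K=np.array(c["camera_matrix"]); return K[:2,:2]@s+K[:2,2]
def unproj(cam,uv,z):
    "pixel -> world point at height z"
    c=viewer.camera_info(cam);K=np.array(c["camera_matrix"],float);R=np.array(c["R"]);t=np.array(c["t"])
    s=cv2.undistortPoints(np.array([[uv]],float),K,np.array([c["k1"],0,0,0.]))[0,0] 
    d=R.T@np.array([s[0],s[1],1]); o=-R.T@t
    return o+d*(z-o[2])/d[2]
def save(name,img): cv2.imwrite(f"pics/{name}.png",img[:,:,::-1])
def rot(psi):
    "tool down, jaw axis (tool y) at heading psi"
    y=np.array([np.cos(psi),np.sin(psi),0]);x=np.array([0,0,-1.]);z=np.cross(x,y)
    return Ro.from_matrix(np.c_[x,y,z]).as_rotvec()
E
python3 - <<'E'
from h import *
o=robot.observe(); print(o)
M=Ro.from_rotvec(o["tcp_rot"]).as_matrix(); print(M.round(2))
for c in("top","side"):
    save(c+"0",viewer.read_camera(c)); i=viewer.camera_info(c); print(c,(-np.array(i["R"]).T@i["t"]).round(),np.array(i["R"]).round(2).tolist(),i["camera_matrix"],i["k1"])
    for n in("knob","pointer","controller","shaft_seat","shaft_tip","off_mark","round_knob","hammer","paint_tin","bottle","wire_cup","screwdriver"):
        for d in viewer.pinpoint(n,c)[:2]:
            w=towld(c,d["at"]); print(n,round(d["confidence"],2),w.round(1),px(c,w).round())
E
```

```text
pics
{'t': 0.0, 'joints': array([ 1.12001258,  0.46836468, -0.01160511,  1.60361036,  0.005989  ,
        1.07138901, -0.05627721]), 'joint_velocities': array([-0.00108277, -0.00244343, -0.00255111, -0.00035158, -0.00072042,
       -0.00152809,  0.0008414 ]), 'joint_torque': array([-1.07194654e-03, -5.20566809e+01, -1.28847061e-02, -2.43751413e+01,
       -5.65920607e-02,  1.74338749e-02,  1.35055870e-04]), 'tcp_pos': array([ 257.4860953 , -596.19925206,  213.65394025]), 'tcp_rot': array([ 1.99725099,  0.41472064, -1.99818947]), 'contact_force': array([ 0.4494706 ,  1.58035395, -0.21758291]), 'wrist_torque': array([-0.02017171, -0.0009539 , -0.04757793]), 'grip_width': 1.0027834152679729}
[[-0.    0.4  -0.92]
 [ 0.   -0.92 -0.4 ]
 [-1.   -0.    0.  ]]
top [ 249.  -18. 1481.] [[-0.02, -1.0, -0.0], [-0.98, 0.02, -0.2], [0.2, -0.0, -0.98]] [[623.16495036   0.         320.67154521]
 [  0.         623.16495036 233.52969297]
 [  0.           0.           1.        ]] -0.07327781964231407
knob 0.66 [ 489.8 -270.4   -1. ] [425. 260.]
pointer 0.76 [ 507.8 -298.2    0.8] [436. 252.]
controller
[... 806 characters left out ...]
-1.7] [382. 226.]
pointer 0.37 [394.  411.3  -1.6] [228. 393.]
controller 0.66 [558.9 169.7  -3.8] [259. 299.]
shaft_seat 0.55 [561.8 175.9  86.1] [254. 275.]
shaft_seat 0.54 [ 706.2 -239.1   -1.7] [323. 208.]
shaft_tip 0.73 [560.4 174.9 104.3] [254. 270.]
off_mark 0.65 [597.8 171.4  86.4] [246. 267.]
off_mark 0.47 [559.9 169.4  -6.4] [259. 299.]
round_knob 0.56 [ 621.6 -445.4   -3.1] [382. 192.]
hammer 0.72 [ 710.5 -237.6   -2.5] [322. 208.]
paint_tin 0.77 [ 620.1 -445.5   -2.6] [383. 192.]
paint_tin 0.16 [562.5 170.9  -3.1] [258. 298.]
bottle 0.57 [394.  413.3  -3.1] [227. 394.]
wire_cup 0.57 [ 4.157e+02 -3.720e+01 -1.000e-01] [351. 283.]
screwdriver 0.73 [ 429.5 -401.4   -2.5] [422. 222.]
```

```bash
python3 - <<'E'
import cv2,numpy as np
t=cv2.imread("pics/top0.png"); s=cv2.imread("pics/side0.png")
r=lambda im,u,v,h:cv2.resize(im[v-h:v+h,u-h:u+h],(400,300) if 0 else (300,300),interpolation=cv2.INTER_CUBIC)
a=np.hstack([r(t,425,258,30),r(t,238,222,45)]);b=np.hstack([r(s,379,230,25),r(s,253,273,45)])
cv2.imwrite("pics/crops0.png",np.vstack([a,b]))
E
```

```text
(no output)
```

View pics/top0.png

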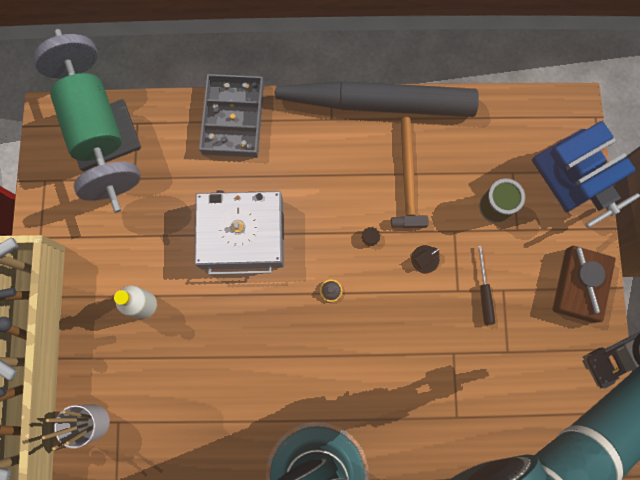

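View pics/crops0.png

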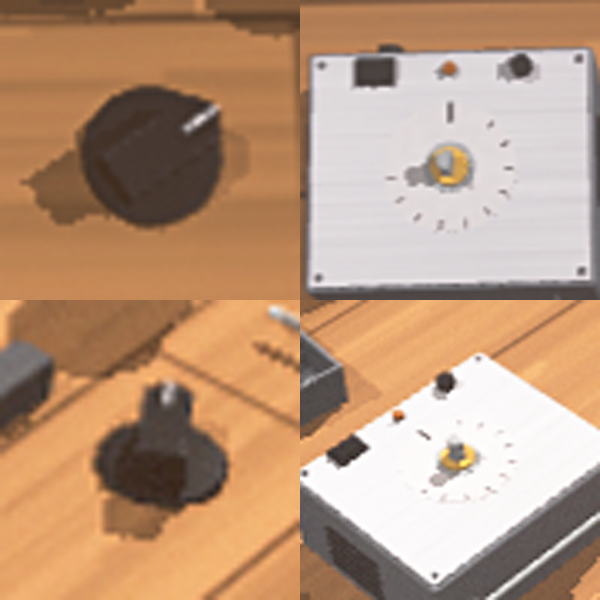

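```bash
python3 - <<'E'
from h import *
T=lambda x,y,u,v,h,ox,oy:(u-h+(x-ox)*2*h/300-.5*0,v-h+(y-oy)*2*h/300)
c=unproj("top",T(151,157.5,425,258,30,0,0),5);print("knob top",c)
cs=unproj("side",T(161,453,379,230,25,0,300),5)
print("knob side(skirt ~)",cs)
for z in(5,20,29):
  a=unproj("top",T(218,106,425,258,30,0,0),z);b=unproj("top",T(185,130,425,258,30,0,0),z);d=a-b;print(z,a,b,np.arctan2(d[1],d[0]),np.arctan2(*(a-c)[[1,0]]))
S=[unproj("top",T(x,y,238,222,45,300,0),85) for x,y in((321.5,66),(578.5,59),(318.5,277.5),(581.5,271))]
print(np.array(S).round(1),np.mean(S,0)); f=(S[0]+S[1]-S[2]-S[3]);print("yaw",np.arctan2(f[1],f[0])); f=S[0]+S[2]-S[1]-S[3];print(np.arctan2(-f[0],f[1]))
o=unproj("top",T(450,112,238,222,45,300,0),85);print("off",o)
for n in("top","side"):
  viewer.read_camera(n)
  for nm in("knob","controller","shaft_seat"):
    w=[towld(n,d["at"]) for _ in range(3) for d in viewer.pinpoint(nm,n)[:1]]; print(n,nm,np.array(w).round(1).tolist())
  m=viewer.silhouettes("knob",n)[0]["mask"].astype(np.uint8); x,y,w,h=cv2.boundingRect(m); print(n,x,y,w,h,m.sum())
# feasibility
q=robot.observe()["joints"]
for psi in np.arange(-3.1,3.2,.4):
  r=[]
  for p in((491,-267,60),(560,171,97)):
    s=kin.ik(p,rot(psi)); r.append(None if s is None else round(float(s[6]),2))
  print(round(psi,2),r)
E
```

```text
knob top [ 488.84070147 -269.63630406    5.        ]
knob side(skirt ~) [ 492.36222656 -268.66317549    5.        ]
5 [ 513.45106883 -303.29849556    5.        ] [ 501.9731615  -286.71620184    5.        ] -0.965338997123114 -0.9395025293192768
20 [ 510.76627948 -300.39583503   20.        ] [ 499.40504454 -283.98209955   20.        ] -0.9653389971231114 -0.9515273424466866
29 [ 509.15540587 -298.65423872   29.        ] [ 497.86417437 -282.34163818   29.        ] -0.9653389971231126 -0.9600206347200072
[[631.3 261.   85. ]
 [633.3  81.5  85. ]
 [482.  259.3  85. ]
 [483.9  79.6  85. ]] [557.6199468  170.34999777  85.        ]
yaw 0.012207540753343573
0.01092254416799133
off [596.79597423 170.65740467  85.        ]
top knob [[488.7, -271.1, -0.5], [488.7, -271.1, -0.5], [488.7, -271.1, -0.5]]
top controller [[557.6, 168.9, 1.0], [557.6, 168.9, 1.0], [557.6, 168.9, 1.0]]
top shaft_seat [[557.3, 169.1, 89.8], [557.3, 169.1, 89.8], [557.3, 169.1, 89.8]]
top 411 245 28 27 607
side knob [[492.5, -268.1, -6.5], [492.5, -268.1, -6.5], [492.5, -268.1, -6.5]]
side controller [[561.0, 170.9, 0.5], [561.0, 170.9, 0.5], [561.0, 170.9, 0.5]]
side shaft_seat [[560.9, 176.9, 87.7], [560.9, 176.9, 87.7], [560.9, 176.9, 87.7]]
side 370 220 21 19 267
-3.1 [-2.49, 2.03]
-2.7 [-2.14, -2.33]
-2.3 [-1.8, -2.84]
-1.9 [-1.46, -2.49]
-1.5 [-1.11, -2.16]
-1.1 [-0.76, -1.84]
-0.7 [-0.41, -1.47]
-0.3 [-0.06, -1.08]
0.1 [0.3, -0.68]
0.5 [0.65, -0.27]
0.9 [1.01, 0.12]
1.3 [1.37, 0.5]
1.7 [1.71, 0.89]
2.1 [1.67, 1.07]
2.5 [2.07, 1.35]
2.9 [-2.72, 1.75]
```

```bash
python3 - <<'E'
from h import *
a=-0.962; c=np.array([490.2,-269.3])
def st(l):
    o=robot.observe(); print(l,round(o["t"],2),o["tcp_pos"].round(2),o["contact_force"].round(2),round(o["grip_width"],3))
    return o
st("s"); robot.movep([*c,60],rot(a)); st("above")
robot.servo_line([*c,4.5],120); st("down")
grip(0.70,4); o=st("squeezed")
grip(1.0); robot.servo_line([*c,45],200)
p=o["tcp_pos"][:2]
robot.movep([*p,45],rot(a+np.pi/2)); robot.servo_line([*p,9],100); st("down2")
grip(0.2,35); o=st("gripped"); print(Ro.from_rotvec(o["tcp_rot"]).as_matrix().round(3))
save("g1",viewer.read_camera("top")[200:320,350:510]); 
E
python3 -c "
import cv2;i=cv2.imread('pics/g1.png');cv2.imwrite('pics/g1b.png',cv2.resize(i,None,fx=3,fy=3))"
```

```text
s 2.4 [ 257.77 -596.71  214.6 ] [ 0.33 -0.74 -0.29] 0.998
above 3.98 [ 489.99 -271.19   60.43] [-0.36 -0.14 -0.03] 1.001
down 4.6 [ 490.37 -269.7     4.68] [-0.55 -0.13  0.63] 1.001
squeezed 5.17 [ 490.13 -268.92    4.81] [-2.04  2.14  4.89] 0.698
down2 7.78 [ 490.06 -268.52    8.59] [0.02 0.18 0.71] 1.003
gripped 8.79 [ 490.3  -268.78    9.01] [0.54 0.06 0.41] 0.284
[[ 0.     0.82   0.572]
 [ 0.     0.572 -0.82 ]
 [-1.     0.     0.   ]]
```

View pics/g1b.png

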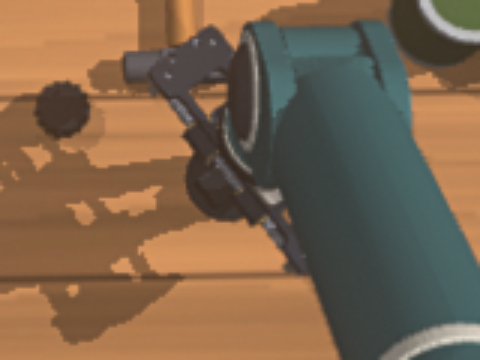

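```bash
python3 - <<'E'
from h import *
a=-0.962; c=np.array([490.2,-268.8])
def st(l):
    o=robot.observe(); print(l,round(o["t"],2),o["tcp_pos"].round(2),o["contact_force"].round(2),round(o["grip_width"],3))
    return o
grip(1.0); robot.servo_line([*c,45],200); robot.movep([*c,45],rot(a)); robot.servo_line([*c,2.2],100); st("down")
grip(0.69,5); o=st("squeezed")
grip(1.0); robot.servo_line([*c,45],200)
p=o["tcp_pos"][:2]
robot.movep([*p,45],rot(a+np.pi/2)); robot.servo_line([*p,9],100); st("down2")
grip(0.2,35); st("gripped")
robot.servo_line([*p,130],200); robot.hold(.3); st("lift")
save("l1",cv2.resize(np.hstack([viewer.read_camera("side")[150:290,300:440],viewer.read_camera("top")[190:330,370:510]]),None,fx=2.8,fy=2.8,interpolation=cv2.INTER_CUBIC))
for n in("side","top"):
  for nm in("knob","pointer"):
    for d in viewer.pinpoint(nm,n)[:1]: print(n,nm,d["confidence"],towld(n,d["at"]).round(1))
E
```

```text
down 11.99 [ 489.96 -268.69    1.6 ] [ 0.16 -0.18  0.65] 1.001
squeezed 12.52 [ 490.21 -268.78    2.27] [1.2  0.52 0.63] 0.704
down2 15.13 [ 490.18 -268.41    8.65] [0.71 0.8  0.46] 0.996
gripped 16.14 [ 490.18 -268.79    8.98] [0.68 0.69 0.92] 0.278
lift 17.2 [ 489.79 -268.4   129.01] [-0.02  0.01 -1.17] 0.281
side knob 0.81 [ 494.1 -269.4  117.5]
side pointer 0.69 [ 510.2 -294.6  119.9]
top knob 0.86 [ 490.  -271.4  121. ]
top pointer 0.19 [ 552.  -136.6   -0.9]
```

View pics/l1.png

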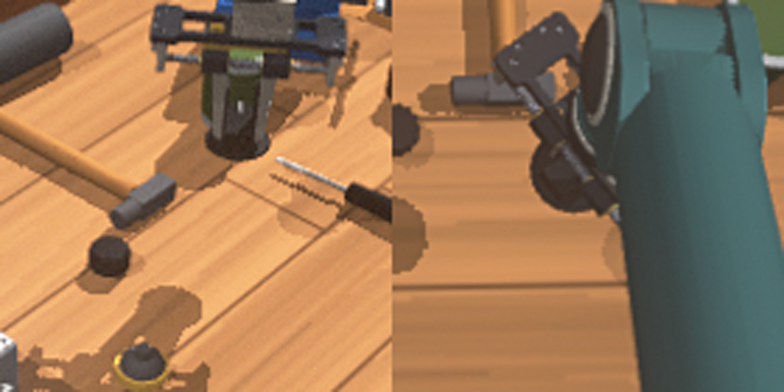

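```bash
python3 - <<'E'
from h import *
def st(l):
    o=robot.observe(); print(l,round(o["t"],2),o["tcp_pos"].round(2),o["contact_force"].round(2),o["wrist_torque"].round(3),round(o["grip_width"],3)); return o
y=0.0115; a=y-0.2; c=[558.8,170.8]
robot.movep([*c,170],rot(a+np.pi/2)); st("above"); robot.servo_line([*c,137],100); robot.hold(.3); o=st("pre")
S=viewer.read_camera("side"); Tt=viewer.read_camera("top")
for n in("side","top"):
  for nm in("knob","pointer","shaft_tip","shaft_seat"):
    for d in viewer.pinpoint(nm,n)[:1]: print(n,nm,round(d["confidence"],2),towld(n,d["at"]).round(1))
p=o["tcp_pos"]-[0,0,9]
for n,I,u,v in(("side",S,253,265),("top",Tt,238,215)):
  print(n,"knob px",px(n,p),"tip px",px(n,[*c,108]))
C=lambda I,u,v:cv2.resize(I[v-40:v+40,u-40:u+40],None,fx=5,fy=5,interpolation=cv2.INTER_CUBIC)
save("a1",np.hstack([C(S,253,265),C(Tt,238,215)]))
E
```

```text
above 19.14 [559.32 168.81 169.63] [-0.48 -1.   -2.43] [ 0.057 -0.164  0.005] 0.278
pre 19.93 [559.07 170.92 137.47] [ 0.23 -0.15 -2.36] [ 0.064 -0.107 -0.022] 0.279
side knob 0.93 [560.6 170.3 123. ]
side shaft_tip 0.69 [557.6 172.2 105.8]
side shaft_seat 0.88 [561.5 175.2  90. ]
top knob 0.51 [559.6 167.7 127.2]
top shaft_tip 0.68 [561.  169.4 108.9]
side knob px [254.47676021 262.45352793] tip px [255.28165155 268.44075072]
top knob px [235.10277051 222.36935258] tip px [236.38830507 224.48861764]
```

View pics/a1.png

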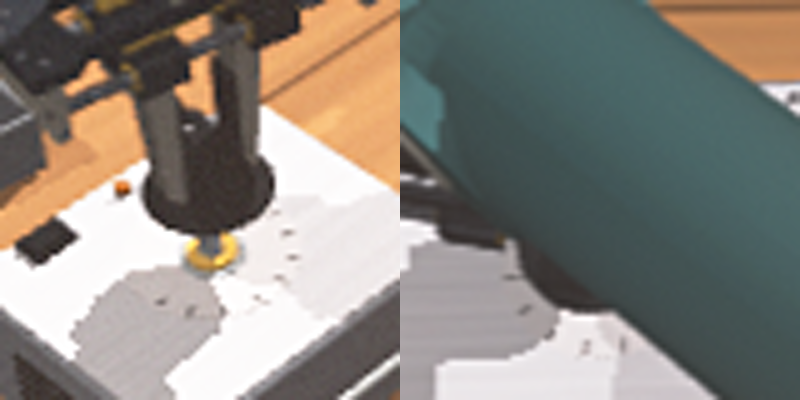

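```bash
cat >> h.py <<'E'
def fz(n=4):
    f=[]
    for _ in range(n): robot.hold(.01); f.append(robot.observe()["contact_force"])
    return np.mean(f,0)
def st(l):
    o=robot.observe(); print(l,round(o["t"],2),o["tcp_pos"].round(2),o["contact_force"].round(2),o["wrist_torque"].round(3),round(o["grip_width"],3),flush=True); return o
E
python3 - <<'E'
from h import *
c=[558.8,170.8]
robot.servo_line([*c,120],60); robot.hold(.15); st("120"); base=fz(8); print(base.round(2))
z=120
while z>113:
    z-=0.5; robot.servo_line([*c,z],30); f=fz(3)-base
    o=robot.observe(); print(round(o["t"],2),z,o["tcp_pos"].round(2),f.round(2))
    if f[2]>4: break
st("end")
E
```

```text
120 21.01 [558.93 170.99 120.17] [ 0.59 -0.41 -1.85] [ 0.059 -0.15  -0.01 ] 0.276
[-0.13 -0.08 -1.49]
21.35 119.5 [558.83 170.8  119.58] [ 0.44 -0.32 -0.35]
21.62 119.0 [558.78 170.77 118.98] [-0.12 -0.2  -0.07]
21.9 118.5 [558.79 170.82 118.47] [-0.12  0.32  0.  ]
22.18 118.0 [558.81 170.76 117.97] [-0.18  0.21 -0.03]
22.45 117.5 [558.78 170.78 117.45] [-0.05 -0.2  -0.93]
22.73 117.0 [558.81 170.82 117.01] [-0.15  0.06 -0.46]
23.0 116.5 [558.87 170.83 116.79] [-0.53 -0.6   2.9 ]
23.27 116.0 [558.94 170.89 116.54] [-1.18 -1.6   6.41]
end 23.27 [558.94 170.89 116.54] [-1.63 -1.93  4.71] [-0.205  0.238  0.017] 0.279
```

```bash
python3 - <<'E'
from h import *
c=[558.8,170.8]; y=0.0115; base=np.array([-.13,-.08,-1.5]); z=116.0; r=-0.2
while r>-1.78:
    r-=0.06; robot.servo_line([*c,z],30,rot(y+r+np.pi/2)); f=fz(3)-base; o=robot.observe()
    print(round(o["t"],2),round(r,2),z,o["tcp_pos"].round(2),f.round(1),o["wrist_torque"].round(2),flush=True)
    if f[2]<3: z-=.5
    elif f[2]>9: z+=.3
    if o["tcp_pos"][2]<115.3: print("dropped"); break
st("end")
E
```

```text
23.55 -0.26 116.0 [558.87 171.15 116.51] [-1.1 -0.5  7.6] [-0.04  0.29 -0.02]
23.82 -0.32 116.0 [558.87 171.4  116.52] [-1.7  0.1  7.3] [ 0.03  0.31 -0.01]
24.1 -0.38 116.0 [558.88 171.63 116.46] [-1.6  0.9  7.3] [ 0.27  0.26 -0.01]
24.38 -0.44 116.0 [558.93 171.81 116.45] [-1.2  1.5  6.8] [ 0.47  0.24 -0.01]
24.65 -0.5 116.0 [559.   171.91 116.39] [-0.9  3.   7.1] [0.68 0.23 0.05]
24.93 -0.56 116.0 [559.08 171.93 116.4 ] [-0.9  4.2  6.7] [1.   0.12 0.04]
25.2 -0.62 116.0 [559.07 171.69 116.25] [0.2 4.9 6.5] [ 1.16 -0.06  0.04]
25.48 -0.68 116.0 [559.01 170.74 115.96] [0.2 3.5 5.3] [ 0.98 -0.19  0.02]
25.75 -0.74 116.0 [558.95 170.68 115.91] [0.7 4.2 4.4] [ 1.   -0.34  0.04]
26.02 -0.8 116.0 [558.8  170.73 115.91] [0.8 3.5 4.6] [ 0.95 -0.24  0.02]
26.3 -0.86 116.0 [558.75 170.61 115.88] [0.7 3.5 3.9] [ 0.93 -0.25  0.09]
26.57 -0.92 116.0 [558.64 170.66 115.86] [0.3 3.3 3.4] [ 0.9  -0.12  0.04]
26.85 -0.98 116.0 [558.51 170.67 115.82] [-0.6  3.   3.5] [ 0.83 -0.02 -0.  ]
27.12 -1.04 116.0 [558.46 170.73 115.81] [-0.9  3.2  3.8] [0.92 0.18 0.06]
27.4 -1.1 116.0 [558.46 170.78 115.79] [-0.8  3.8  2.7] [ 0.94  0.25 -0.02]
27.68 -1.16 115.5 [558.68 170.91 115.51] [-1.7  4.3  3. ] [0.93 0.3  0.04]
27.95 -1.22 115.5 [558.65 170.98 115.43] [-1.6  3.9  2.6] [ 1.11  0.35 -0.03]
28.23 -1.28 115.0 [558.79 171.17 115.16] [-3.   5.   3.7] [1.2  0.45 0.01]
dropped
end 28.23 [558.79 171.17 115.16] [-3.08  4.87  2.54] [1.2   0.45  0.008] 0.281
```

```bash
cat >> h.py <<'E'
base=np.array([-.13,-.08,-1.5]); yw=0.0115
def step(c,z,r,feed=30,tag=""):
    robot.servo_line([*c,z],feed,rot(yw+r+np.pi/2)); f=fz(3)-base; o=robot.observe()
    print(tag,round(o["t"],2),round(r,2),np.round([*c,z],2),o["tcp_pos"].round(2),f.round(1),o["wrist_torque"].round(2),flush=True)
    return f,o
E
python3 - <<'E'
from h import *
c=np.array([558.8,170.8]); r=-1.28; z=115.0
for i in range(8):
    f,o=step(c,z,r)
    c+=np.clip(f[:2]*0.07,-.35,.35)
    if f[2]<7: z-=.4
    elif f[2]>11: break
E
```

```text
28.5 -1.28 [558.8 170.8 115. ] [558.78 171.14 115.13] [-2.1  4.9  4.3] [1.14 0.45 0.03]
 28.77 -1.28 [558.65 171.15 114.6 ] [558.85 171.21 114.98] [-2.5  3.5  7. ] [0.97 0.54 0.05]
 29.05 -1.28 [558.48 171.39 114.2 ] [558.96 171.32 114.78] [-3.   3.3  7.8] [0.91 0.45 0.03]
 29.32 -1.28 [558.27 171.62 114.2 ] [558.9  171.38 114.77] [-1.8  3.4  8.1] [0.77 0.31 0.05]
 29.6 -1.28 [558.14 171.86 114.2 ] [558.91 171.43 114.79] [-2.   2.6  7.2] [0.71 0.31 0.07]
 29.88 -1.28 [558.   172.04 114.2 ] [558.9  171.4  114.78] [-1.3  2.5  7.5] [0.61 0.26 0.01]
 30.15 -1.28 [557.92 172.22 114.2 ] [558.88 171.45 114.75] [-1.5  2.   7.8] [0.55 0.22 0.03]
 30.43 -1.28 [557.81 172.36 114.2 ] [558.9  171.44 114.77] [-0.6  2.3  7.2] [0.51 0.19 0.04]
```

```bash
python3 - <<'E'
from h import *
c=np.array([558.9,171.6]); r=-1.28; z=114.2
for i in range(5):
    r-=.06
    f,o=step(c,z,r)
    if f[2]<4: z-=.4
    if o["tcp_pos"][2]<113: break
S=viewer.read_camera("side")
save("b1",cv2.resize(S[225:295,215:295],None,fx=7,fy=7,interpolation=cv2.INTER_CUBIC))
for d in viewer.pinpoint("knob","side")[:1]: print(towld("side",d["at"]).round(1))
E
```

```text
30.7 -1.34 [558.9 171.6 114.2] [559.12 171.55 114.45] [-2.   3.7  7.1] [0.89 0.48 0.06]
 30.98 -1.4 [558.9 171.6 114.2] [558.99 171.69 114.29] [-2.4  3.6  5.5] [1.01 0.46 0.01]
 31.25 -1.46 [558.9 171.6 114.2] [559.1  171.77 113.81] [-0.   5.6  1.7] [1.21 0.09 0.  ]
 31.52 -1.52 [558.9 171.6 113.8] [559.07 171.9  113.35] [-0.1  5.3  1.8] [1.28 0.02 0.03]
 31.8 -1.58 [558.9 171.6 113.4] [558.96 171.97 112.92] [-0.9  5.7  0.9] [ 1.3   0.05 -0.03]
[561.3 176.5  99.9]
```

View pics/b1.png

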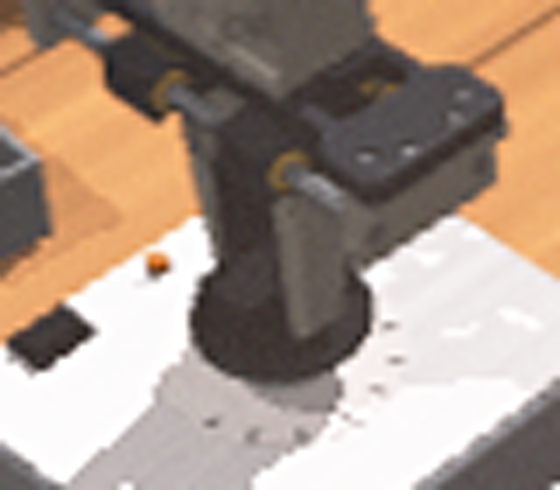

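```bash
python3 - <<'E'
from h import *
c=np.array([558.9,172.1]); r=-1.54; z=113.0
for i in range(10):
    f,o=step(c,z,r)
    c+=np.clip(f[:2]*0.06,-.3,.3)
    if f[2]<10: z-=.6
    elif f[2]>15: break
    if z<106: break
E
```

```text
32.17 -1.54 [558.9 172.1 113. ] [559.19 172.02 112.68] [0.4 5.  0.4] [ 1.15 -0.21  0.  ]
 32.45 -1.54 [558.92 172.4  112.4 ] [559.1  172.11 112.24] [0.8 3.8 0.4] [ 0.86 -0.32 -0.01]
 32.73 -1.54 [558.97 172.63 111.8 ] [559.05 172.2  111.71] [0.7 2.7 0.1] [ 0.67 -0.3  -0.  ]
 33.0 -1.54 [559.02 172.79 111.2 ] [558.99 172.32 111.07] [0.9 1.9 0.4] [ 0.42 -0.33  0.  ]
 33.27 -1.54 [559.07 172.91 110.6 ] [558.95 172.38 110.37] [ 0.1  0.9 -0.3] [ 0.13 -0.29  0.02]
 33.55 -1.54 [559.08 172.97 110.  ] [558.84 172.49 109.74] [ 0.2  0.4 -0.2] [ 0.01 -0.18  0.  ]
 33.83 -1.54 [559.09 172.99 109.4 ] [558.89 172.82 109.26] [ 0.7  0.1 -0.5] [-0.06 -0.07 -0.01]
 34.1 -1.54 [559.13 173.   108.8 ] [559.07 173.   108.74] [-0.1  0.2 -0.4] [-0.04 -0.08  0.  ]
 34.38 -1.54 [559.12 173.01 108.2 ] [559.1  172.98 108.16] [-0.1  0.2 -0.4] [-0.01 -0.09  0.01]
 34.65 -1.54 [559.12 173.02 107.6 ] [559.15 173.06 107.64] [0.1 0.  0.3] [-0.07 -0.12  0.03]
```

```bash
python3 - <<'E'
from h import *
c=np.array([559.1,173.0]); r=-1.54; z=107.6
for i in range(22):
    z-=.8
    f,o=step(c,z,r)
    c+=np.clip(f[:2]*0.05,-.25,.25)
    if f[2]>25 or o["tcp_pos"][2]<97.5: break
E
```

```text
34.92 -1.54 [559.1 173.  106.8] [559.32 173.08 107.14] [-0.2 -0.3  3. ] [-0.08  0.05  0.02]
 35.2 -1.54 [559.09 172.99 106.  ] [559.04 173.12 105.87] [0.3 0.7 1.7] [ 0.05 -0.1   0.02]
 35.48 -1.54 [559.11 173.02 105.2 ] [558.92 173.15 104.89] [0.7 0.8 0.8] [ 0.18 -0.22  0.02]
 35.75 -1.54 [559.14 173.06 104.4 ] [558.93 173.11 104.12] [ 0.5  0.9 -0.2] [ 0.22 -0.15 -0.06]
 36.02 -1.54 [559.16 173.11 103.6 ] [559.04 173.08 103.44] [ 0.2  0.6 -0.5] [ 0.12 -0.11 -0.05]
 36.3 -1.54 [559.18 173.14 102.8 ] [559.13 173.06 102.75] [0.5 1.4 0.2] [ 0.04 -0.14 -0.01]
 36.58 -1.54 [559.2  173.21 102.  ] [559.08 173.11 101.82] [ 0.1  0.2 -0.4] [ 0.06 -0.11 -0.  ]
 36.85 -1.54 [559.2  173.22 101.2 ] [559.03 173.14 100.92] [ 0.2  0.8 -1.5] [ 0.1  -0.14 -0.01]
 37.12 -1.54 [559.21 173.26 100.4 ] [559.06 173.16 100.21] [ 0.3  0.4 -1.7] [ 0.09 -0.14 -0.02]
 37.4 -1.54 [559.23 173.28  99.6 ] [559.2  173.1   99.51] [ 0.5  0.1 -1. ] [-0.09 -0.13 -0.  ]
 37.67 -1.54 [559.25 173.29  98.8 ] [559.34 173.13  98.98] [-0.6 -1.   1.5] [-0.23  0.02 -0.02]
 37.95 -1.54 [559.23 173.24  98.  ] [559.33 173.16  98.95] [-2.4 -1.6  7.5] [-0.48  0.54  0.02]
 38.23 -1.54 [559.1  173.16  97.2 ] [559.38 173.16  98.94] [-4.  -2.3 12.9] [-0.63  0.98 -0.01]
 38.5 -1.54 [558.9  173.04  96.4 ] [559.33 173.19  98.9 ] [-5.  -3.1 17.8] [-0.8   1.28 -0.05]
 38.77 -1.54 [558.65 172.89  95.6 ] [559.35 173.18  98.87] [-6.6 -3.4 22.6] [-0.9   1.63 -0.05]
 39.05 -1.54 [558.4  172.72  94.8 ] [559.35 173.19  98.86] [-7.7 -4.3 27.2] [-1.07  1.98 -0.08]
```

```bash
python3 - <<'E'
from h import *
c=np.array([559.2,173.15]); r=-1.54
step(c,98.6,r)
while r<-1e-6:
    r=min(0,r+.11); f,o=step(c,98.6,r)
    if abs(o["wrist_torque"][2])>1 or f[2]>30: break
step(c,98.9,r)
o=st("turned"); M=Ro.from_rotvec(o["tcp_rot"]).as_matrix(); print("yaw knob",np.arctan2(M[1,1],M[0,1])-np.pi/2)
S=viewer.read_camera("side")
save("d1",cv2.resize(S[225:295,215:295],None,fx=7,fy=7,interpolation=cv2.INTER_CUBIC))
E
```

```text
39.36 -1.54 [559.2  173.15  98.6 ] [559.51 173.14  98.95] [-1.3 -1.4  6.4] [-0.33  0.3   0.02]
 39.64 -1.43 [559.2  173.15  98.6 ] [559.45 172.75  98.97] [-2.5 -2.7  8.2] [-0.59  0.39  0.04]
 39.92 -1.32 [559.2  173.15  98.6 ] [559.5  172.46  98.94] [-2.2 -3.   8.8] [-0.73  0.39  0.04]
 40.21 -1.21 [559.2  173.15  98.6 ] [559.64 172.53  98.98] [-1.6 -3.   8.7] [-0.72  0.32  0.07]
 40.49 -1.1 [559.2  173.15  98.6 ] [559.72 172.57  98.98] [-1.5 -2.7  8. ] [-0.65  0.27  0.02]
 40.77 -0.99 [559.2  173.15  98.6 ] [559.78 172.69  98.97] [-1.2 -2.8  8.1] [-0.68  0.23 -0.02]
 41.06 -0.88 [559.2  173.15  98.6 ] [559.88 172.7   98.98] [-0.9 -2.6  7.3] [-0.57  0.2   0.01]
 41.34 -0.77 [559.2  173.15  98.6 ] [559.92 172.81  98.98] [-0.7 -2.5  7.6] [-0.57  0.08  0.07]
 41.62 -0.66 [559.2  173.15  98.6 ] [559.97 172.87  98.97] [-0.6 -2.2  7.9] [-0.5   0.03  0.06]
 41.91 -0.55 [559.2  173.15  98.6 ] [560.02 172.97  98.97] [-0.2 -1.8  7.8] [-0.48 -0.    0.04]
 42.19 -0.44 [559.2  173.15  98.6 ] [560.07 173.1   98.98] [ 0.  -1.8  6.8] [-0.45 -0.04  0.02]
 42.48 -0.33 [559.2  173.15  98.6 ] [560.07 173.17  98.97] [ 0.  -1.6  6.8] [-0.38 -0.12  0.07]
 42.76 -0.22 [559.2  173.15  98.6 ] [560.07 173.23  98.95] [ 0.2 -1.3  6.8] [-0.32 -0.16  0.09]
 43.04 -0.11 [559.2  173.15  98.6 ] [560.08 173.37  98.98] [ 0.4 -0.7  6.8] [-0.27 -0.18  0.02]
 43.33 0 [559.2  173.15  98.6 ] [560.11 173.44  98.99] [ 1.1 -1.   6.1] [-0.2  -0.19  0.03]
 43.6 0 [559.2  173.15  98.9 ] [560.01 173.46  99.01] [3.5 0.3 3.2] [ 0.11 -0.89 -0.05]
turned 43.6 [560.01 173.46  99.01] [3.15 0.   2.14] [ 0.109 -0.888 -0.051] 0.281
yaw knob 0.011071113789218767
```

View pics/d1.png

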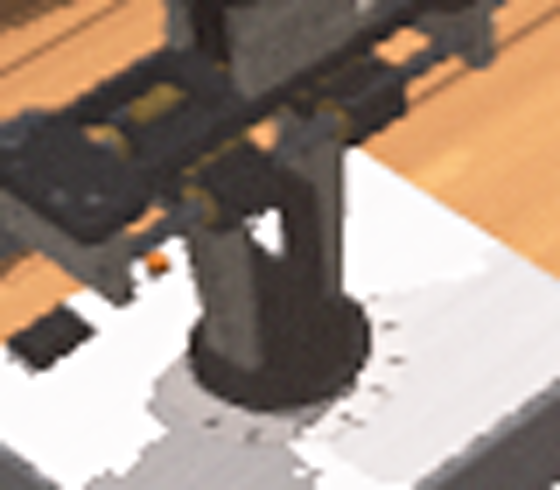

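The knob sits low on the bush and has turned with the grip. I'll release it, back off and check the pointer.

```bash
python3 - <<'E'
from h import *
grip(0.6); o=st("open"); p=o["tcp_pos"]; robot.servo_line([p[0],p[1],180],150); st("up")
robot.movep([450,-60,300],rot(yw+np.pi/2)); st("away")
T=viewer.read_camera("top");S=viewer.read_camera("side")
C=lambda I,u,v:cv2.resize(I[v-35:v+35,u-35:u+35],(390,390),interpolation=cv2.INTER_CUBIC)
save("f1",np.hstack([C(T,238,222),C(S,253,270)]))
for n in("side","top"):
  for nm in("knob","pointer","off_mark","shaft_seat"):
    for d in viewer.pinpoint(nm,n)[:1]: print(n,nm,round(d["confidence"],2),towld(n,d["at"]).round(1))
E
```

```text
open 44.25 [559.07 173.11  98.82] [-0.63 -0.16  0.47] [ 0.109 -0.106  0.036] 0.598
up 44.94 [558.7  172.61 179.39] [-0.54 -1.55  0.65] [ 0.037 -0.181 -0.009] 0.6
away 46.04 [450.12 -59.53 299.69] [0.16 0.46 0.06] [ 0.05  -0.114  0.   ] 0.601
side knob 0.89 [560.7 174.4  88.2]
side pointer 0.91 [595.3 175.4  86.9]
side off_mark 0.82 [596.9 171.7  83.9]
side shaft_seat 0.56 [565.1 176.   89.6]
top knob 0.75 [556.7 172.7  90.7]
top pointer 0.71 [589.4 171.1  90. ]
top off_mark 0.8 [599.5 169.6  83.3]
top shaft_seat 0.65 [562.5 165.6  90.1]
```

View pics/f1.png

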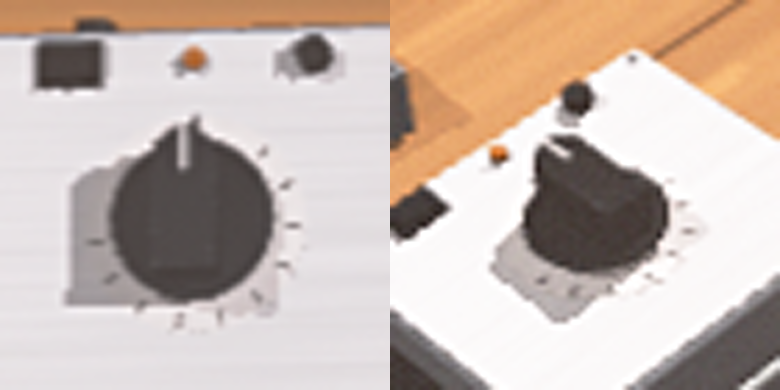

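The pointer line (left crop, x≈183, y 122–168) points straight at the off mark. Next I'll check the seating height by pressing lightly on the bar's top with shut fingers. Home would put that contact at z ≈ 119.

```bash
python3 - <<'E'
from h import *
import h
c=[559,173.1]; grip(0.0,10)
robot.movep([*c,150],rot(yw+np.pi/2)); robot.servo_line([*c,122],80); robot.hold(.1); h.base=fz(5); z=122
while z>115.5:
    z-=.6; f,o=step(c,z,0,30)
    if f[2]>18: break
robot.servo_line([*c,180],150); robot.movep([450,-60,300],rot(yw+np.pi/2)); robot.hold(.5); st("away")
T=viewer.read_camera("top");S=viewer.read_camera("side")
C=lambda I,u,v:cv2.resize(I[v-35:v+35,u-35:u+35],(390,390),interpolation=cv2.INTER_CUBIC)
save("f2",np.hstack([C(T,238,222),C(S,253,270)]))
E
```

```text
49.48 0 [559.  173.1 121.4] [559.03 173.17 121.51] [-0.3  0.2  0.4] [ 0.1  -0.13  0.05]
 49.76 0 [559.  173.1 120.8] [559.   173.09 120.79] [-0.1 -0.4  0.2] [ 0.06 -0.14 -0.  ]
 50.03 0 [559.  173.1 120.2] [558.94 173.1  120.14] [-0.2  0.4  0.3] [ 0.03 -0.14 -0.01]
 50.31 0 [559.  173.1 119.6] [558.98 173.08 119.57] [-0.6  0.   0.3] [ 0.04 -0.14  0.  ]
 50.58 0 [559.  173.1 119. ] [559.05 173.11 119.46] [-1.9 -1.4  5.5] [-0.22  0.18  0.03]
 50.86 0 [559.  173.1 118.4] [559.08 173.16 119.44] [-2.6 -2.1  9.6] [-0.41  0.56 -0.02]
 51.13 0 [559.  173.1 117.8] [559.14 173.19 119.43] [-4.4 -2.7 14. ] [-0.65  0.82  0.04]
 51.41 0 [559.  173.1 117.2] [559.16 173.2  119.39] [-5.3 -3.2 17.9] [-0.85  1.09  0.01]
 51.68 0 [559.  173.1 116.6] [559.18 173.23 119.34] [-6.3 -4.3 21.7] [-1.01  1.46 -0.05]
away 53.86 [450.07 -59.76 299.95] [ 0.53 -0.46 -0.76] [ 0.051 -0.155 -0.   ] 0.005
```

View pics/f2.png

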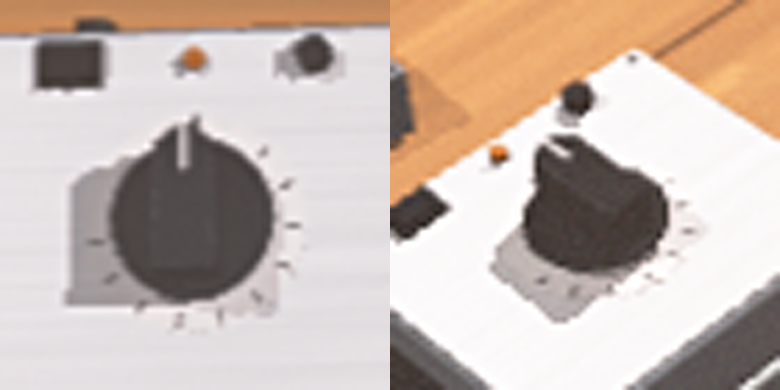

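```bash
python3 -c "
from h import *
robot.job_done()"
```

```text
the job is handed in; nothing more can be done
```

The knob is home on the D-shaft with its pointer at the off mark, and I handed the job in at about 54 s of the 72 s allowed. No verdict is reported.

**What I did:** I centred the knob between the fingers, gripped it by the bar's flanks and rested it on the shaft at about 7 N. I turned it clockwise until it dropped in, at about 1.54 rad clockwise of off. I then pushed it to a hard stop, turned it back to off, let go and moved the arm clear.

**Last checks:**
- **Height:** the hard stop came at a tool height of 98.9 mm, against 99 mm expected for home. Pressing on the bar's top with shut fingers (22 N) met it at 119.4 mm, against 119 mm expected.
- **Pointer:** the white line stands within about 0.02 rad of off in the final pictures, and the tool's own heading agreed to 0.001 rad with the controller's direction as I measured it in the pictures.
- **Forces:** the highest I read were about 9 N with the knob on the end of the shaft and 29 N once it was home. These are spot readings between steps, not a continuous record.
- **Other things on the bench:** I did not measure them again at the end. The arm kept clear of them, and nothing looked disturbed in the pictures I viewed.

**What disagreed:**
- **First centring:** the first squeeze on the skirt rode up onto it, so I repeated it lower. That one closed at 65 mm instead of 68 mm.
- **Shaft position:** the true axis was about 2 mm in y from where the camera had put it, so the knob dragged sideways during the search.
- **Snap:** I never saw the spring balls' 10 N peak, only about 3 N between steps. That it is snapped home rests on the heights above.

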